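Bring the pot round and put the key fob in it

ROBOT

A 6-joint arm with a two-finger parallel gripper is mounted at the origin on the work surface. World frame = base frame: x ahead of the robot, y to its left, z up, the work surface at z = 0. Lengths are in m, angles in rad, forces in N, time in s.
With the tool pointing down it reaches from about 0.35 to 0.925 m from the base axis. Payload 6.4 kg.
Tool frame: the origin (TCP) lies midway between the tips of the shut fingers; the grasp point (between the pads) lies 19 mm behind it (r.hold_point_z is the distance from the TCP to the grasp point, in m); y points along the fingers, x is the direction in which the jaws open and shut, and the axes are right-handed (so a half turn about y gives the same grasp; the last joint's range is limited). The gripper opens to 85 mm and grips with 20 to 120 N. Pads are 22 mm wide; open, the fingers measure 114 mm over their backs; the gripper's body (76 mm by 85 mm) begins 54 mm behind the grasp point. The pads swing forward as they close: fully open they stand 13 mm farther back than shut.
Start: joints at [-0.174, 0.245, 1.558, -0, 1.339, -0.174], TCP at [0.65, 0, 0.231] pointing down, gripper open.
Joint ranges: [-3.13, 3.13], [-1.02, 2.26], [0.13, 2.54], [-0.95, 4.09], [0.21, 2.88], [-2.74, 2.74]. Speed limits (rad/s): [2.57, 2.57, 3.14, 3.14, 3.14, 3.14].

INTERFACE

Orientations are given as a unit quaternion [x, y, z, w].
In Python, from workcell import r gives the robot as it stands. Calls block until the motion is done:
- r.move_to(position, orientation): joint-space move of the TCP to a pose.
- r.move_straight(position, orientation=None, max_speed=0.15, guard=None): straight line of the TCP; orientation=None keeps the orientation; max_speed is the mean speed in m/s. With guard (N) it stops when the force on the tool has changed by that much, and returns True; else False.
- r.set_joints(angles): joint-space move.
- r.move_gripper(opening, squeeze=None): finger opening in m; squeeze is the grip in N (None keeps the last); returns when the fingers have stopped.
- r.sleep(seconds).
- r.inverse_kinematics(position, orientation): joint angles nearest the present ones, or None.
- r.grab_frame(name): name is "scene" or "side" or "wrist"; returns the picture (384x512x3 uint8, red, green, blue); there is no depth.
- r.calibration(name): a dict with "K" (3x3 intrinsics, pixels), "rvec" (rotation vector, rad) and "tvec" (3), from world to camera coordinates, as OpenCV has them. Camera axes: x right, y down, z forward; pixel columns grow to the right and rows downward; lengths in m; the calibration is good to about 2 mm. A picture is of the moment at which its call begins: read the wrist's pose just before it. calibration takes no time and is no camera call; for the wrist camera it gives the pose at the moment of the call.
A pose or a line that the arm cannot do raises r.PlanningError and nothing moves.
- r.job_done(): hands the job in, once; it reports no verdict.
Readings, each from a call of its own:
- r.get_time(): time.
- r.get_qpos(): joint angles.
- r.get_joint_velocities(): joint speeds.
- r.get_joint_torque(): joint torques, N m.
- r.get_tool_pos(): TCP position.
- r.get_orientation(): TCP orientation.
- r.get_ft_force(): force on the tool from outside, world axes, zero at the start.
- r.get_wrist_torque(): the same for the moment, N m.
- r.get_opening(): finger opening in m.
Only numpy, scipy, OpenCV 4.12 (cv2) and the standard library are available. Lean on these libraries where they do the work, as an engineer would, in place of code of your own. Each camera call takes 0.05 s, during which the arm holds its last target.

TASK

Turn the wooden turntable until the white pot stands squarely behind the small black pointer at the front, moving the plate by its bare rim alone: press a fingertip down on the rim and drag it round, firmly enough that it does not slip but gently (under about 15 N), and leave the things standing on the plate untouched. Then let go of the plate, pick up the silver key fob from the glass, lower it into the pot and release it there, without knocking anything else.

Things in the scene. Friction and masses are not known exactly. Their poses are not given: they have to be found in the camera images.
- base: fixed metal base of the turntable, a chrome disc 190 mm across, 10 mm high. Origin: on the table surface, on the turning axis. A flat black tongue runs out along its own -x axis to the pointer, an upright block 20 x 14 x 18 mm high, its centre 197 mm from the axis, just outside the plate's edge. The pointer is on the robot's side, give or take 20 degrees: that is the front.
- hub: fixed dark hub, 100 mm across, on the base under the plate, on the same axis; origin at its underside, 10 mm above the table. It carries a cushioned bearing and on it the plate. Bearing friction: turning takes 3 to 4 N along the rim, and the plate stops at once when let go. The cushion sinks 1 mm for each 20 N pressed down.
- plate_top (a point): fixed point on the axis, 45 mm above the table: nominal centre of the top of the wooden plate, 340 mm across, 14 mm thick, flat, no lip or handle. The bearing is not level: the rim's top is up to 6 mm higher or lower by direction (that does not turn with the plate), so its height must be felt and followed. The outer 30 mm (beyond 140 mm from the axis) is always bare.
- plate (a joint): turn of the plate since the start, rad, positive anticlockwise seen from above; turns both ways without stops. Fingertip friction on the wood is not known exactly: pressed down with about 11 N a fingertip dragged along the rim carries the plate, under about 8 N it may slip; above 16 N is too hard.
- pot_mid (a point): white ceramic pot, empty, open at the top, round, 96 mm across at the mouth, 74 mm at the foot, 50 mm high, wall 4 mm, inner floor 5 mm above its underside; stands loose on the plate with its centre 80 mm from the axis, at first 50 to 100 degrees to one side or the other of the pointer. The point is the centre of the pot, half-way up (25 mm above its underside), z up.
- tin_mid (a point): grey flip-top mint tin with a white lid, 60 x 36 x 20 mm, loose on the plate, centre 80 mm from the axis and about 155 mm from the pot's centre; point at its centre. To be left in place on the plate.
- aviators: folded metal-rimmed sunglasses, 132 mm long (own y), 34 mm deep, 44 mm high, loose on the plate, 80 mm from the axis, about 127 mm from the pot's centre; origin at the centre of the underside. To be left in place on the plate.
- fob_mid (a point): silver key fob lying flat on the table, 46 (own x) x 30 (own y) x 13 mm high, 45 g, rounded edges, with a thin ring at its -x end; the point is its centre, 6.5 mm above its underside
- candle: candle jar, 72 mm across, 75 mm high, origin at its underside; to be left alone
- vase: bud vase, 76 mm across, 110 mm high, origin at its underside; to be left alone
- dish: small shallow clay dish, 100 mm across, 22 mm high, origin at its underside; to be left alone
Things that resemble listed ones, but are neither listed nor needed, are in the scene too. What is shaped like the part that bears fob_mid but orange or red is not meant.

How it is judged:
On the way, in this order (a step that is already met when the one before it is completed fails the run):
1. the pot is brought behind the pointer, the plate is still and the robot is off it (y of pot_mid in the frame of base between -0.014 and 0.014 m and x of pot_mid in the frame of base below -0.06 m and velocity of joint plate between -0.03 and 0.03 rad/s and contact force between the fingers and hub below 0.1 N), for 0.2 s.
2. the key fob is in the pot and released (horizontal distance between fob_mid and pot_mid below 0.035 m and z of fob_mid in the frame of pot_mid between -0.03 and 0.018 m and contact force between the fingers and fob below 0.1 N), for 0.2 s.
At the end, for the whole second after the job is handed in: The pot stands upright on the plate behind the pointer: its centre is on the pointer's side and within 14 mm of the line from the axis through the pointer; the key fob lies inside the pot, released and at rest (centre within 35 mm of the pot's centre line and below the mouth); the plate is still (all of step 2 and y of pot_mid in the frame of base between -0.014 and 0.014 m and x of pot_mid in the frame of base below -0.06 m and velocity of joint plate between -0.03 and 0.03 rad/s and linear speed of fob below 0.03 m/s and angle between pot_mid's own z axis and vertical below 0.1 rad); the robot touches nothing.
It fails at once if the plate is pressed or pushed with more than 16 N (contact force between any of the arm, the fingers and hub above 16 N).
It fails at once if the pot is handled with more than 10 N, lifted or tipped (contact force between the fingers and pot above 10 N or height (world z) of pot_mid above 0.085 m or height (world z) of pot_mid below 0.055 m or angle between pot_mid's own z axis and vertical above 0.2 rad).
It fails at once if the mint tin or the sunglasses are touched, or things on the plate are shifted from their places on it by more than about 15 mm (contact force between the fingers and tin above 1 N or contact force between the fingers and aviators above 1 N or horizontal distance between pot_mid and tin_mid above 0.17 m or horizontal distance between pot_mid and tin_mid below 0.14 m or horizontal distance between any of pot_mid, tin_mid and hub above 0.095 m or horizontal distance between any of pot_mid, tin_mid and hub below 0.065 m or horizontal distance between pot_mid and aviators above 0.142 m or horizontal distance between pot_mid and aviators below 0.112 m).
It fails at once if the key fob is let go from more than about 4 cm above the pot (height (world z) of fob_mid above 0.15 m and contact force between the fingers and fob below 0.01 N).
It fails at once if another thing on the console is knocked (distance of any of candle, vase, dish from where it was at the start of the episode above 0.02 m).
It also fails if it takes over 72 s, if anything falls off the work surface, if the arm or the gripper's body presses on something with over 40 N, if the wrist force passes 120 N, or if a joint passes its speed limit or range.

## Working session

There is one attempt and no reset: what is moved stays moved. The work goes in short steps, each a Python script; the robot and the scene stay as the last script left them, time stands still between calls to the robot, and variables do not carry over. Pictures are saved under pics/ and viewed, and the job is handed in when it is done.

```bash
mkdir -p pics; ls; python3 - <<'E'
from workcell import r
import cv2
for n in ["scene","side","wrist"]:
    im=r.grab_frame(n); cv2.imwrite(f"pics/{n}0.png",im[:,:,::-1])
    c=r.calibration(n); print(n,c)
print(r.get_time(),r.get_tool_pos(),r.get_orientation(),r.hold_point_z,r.get_ft_force())
E
```

```text
pics
scene {'K': array([[357.67672272,   0.        , 251.47836473],
       [  0.        , 357.67672272, 187.88853808],
       [  0.        ,   0.        ,   1.        ]]), 'rvec': array([ 2.21067011,  1.1465145 , -0.41140813]), 'tvec': array([-0.31347435, -0.29158901,  1.42785167])}
side {'K': array([[417.18516751,   0.        , 254.47251191],
       [  0.        , 417.18516751, 196.19027406],
       [  0.        ,   0.        ,   1.        ]]), 'rvec': array([ 0.00941628, -2.89962233,  1.14775922]), 'tvec': array([0.51007419, 0.02853216, 1.27850025])}
wrist {'K': array([[305.88394595,   0.        , 253.78171388],
       [  0.        , 305.88394595, 191.12854462],
       [  0.        ,   0.        ,   1.        ]]), 'rvec': array([-2.86299846e+00, -8.28327145e-04,  2.43138223e-03]), 'tvec': array([-0.64944997, -0.03674254,  0.37904645])}
0.15 [6.49583600e-01 9.85233222e-05 2.30434681e-01] [-7.07012090e-01  5.22190259e-04  5.21916967e-04  7.07201074e-01] 0.0187 [0.92688207 0.32932634 0.71531903]
```

View pics/scene0.png

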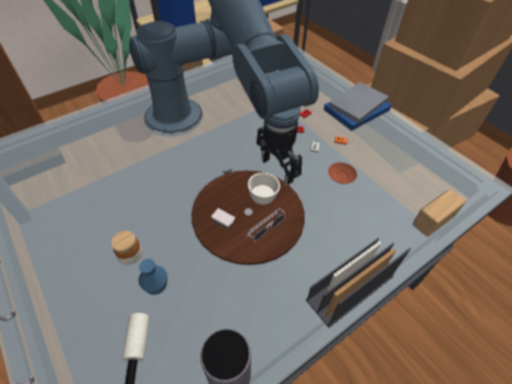

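View pics/side0.png

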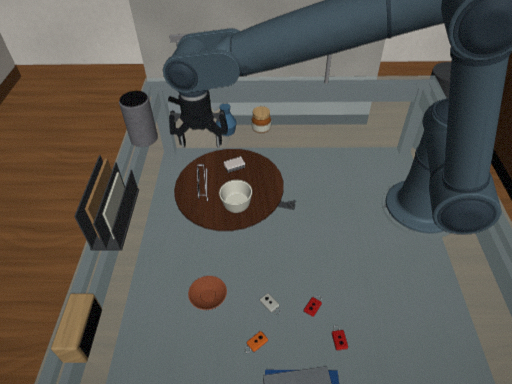

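View pics/wrist0.png

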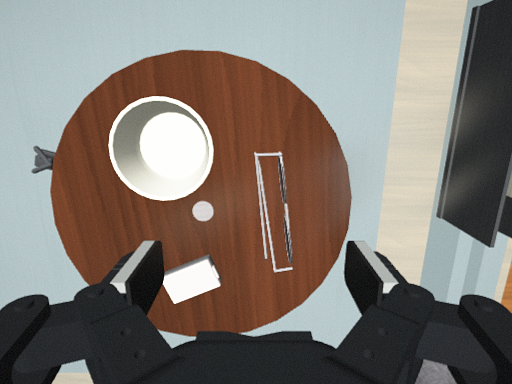

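```bash
cat > h.py <<'E'
import numpy as np, cv2
def ray(c,u,v):
    R,_=cv2.Rodrigues(c['rvec']); K=c['K']
    d=R.T@np.linalg.inv(K)@np.array([u,v,1.]); o=-R.T@c['tvec']; return o,d
def at(c,u,v,z):
    o,d=ray(c,u,v); return (o+d*(z-o[2])/d[2])
def proj(c,P):
    p,_=cv2.projectPoints(np.array(P,float).reshape(-1,3),c['rvec'],c['tvec'],c['K'],None); return p[:,0]
E
python3 - <<'E'
import cv2
im=cv2.imread('pics/wrist0.png')
cv2.imwrite('pics/w0a.png',cv2.resize(im[80:240,20:233],None,fx=3.5,fy=3.5,interpolation=cv2.INTER_CUBIC))
im=cv2.imread('pics/side0.png')
cv2.imwrite('pics/s0a.png',cv2.resize(im[140:240,165:315],None,fx=5,fy=5,interpolation=cv2.INTER_CUBIC))
cv2.imwrite('pics/s0b.png',cv2.resize(im[270:370,180:360],None,fx=4.4,fy=4.4,interpolation=cv2.INTER_CUBIC))
E
```

```text
(no output)
```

View pics/w0a.png

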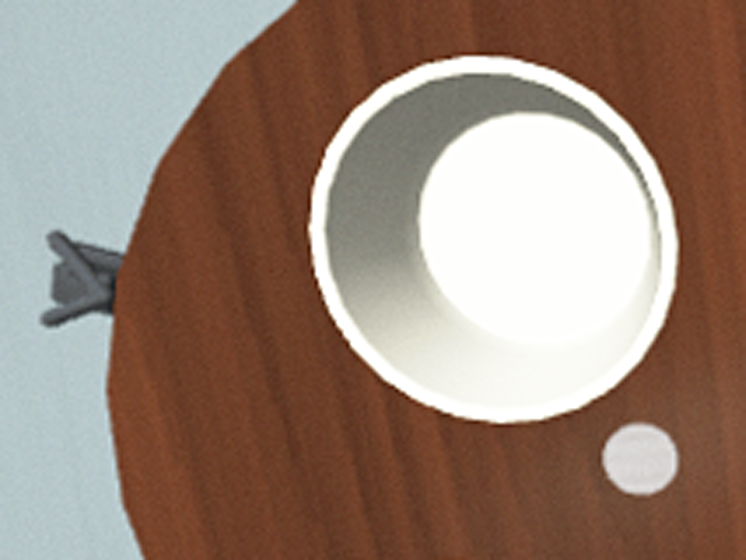

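View pics/s0a.png

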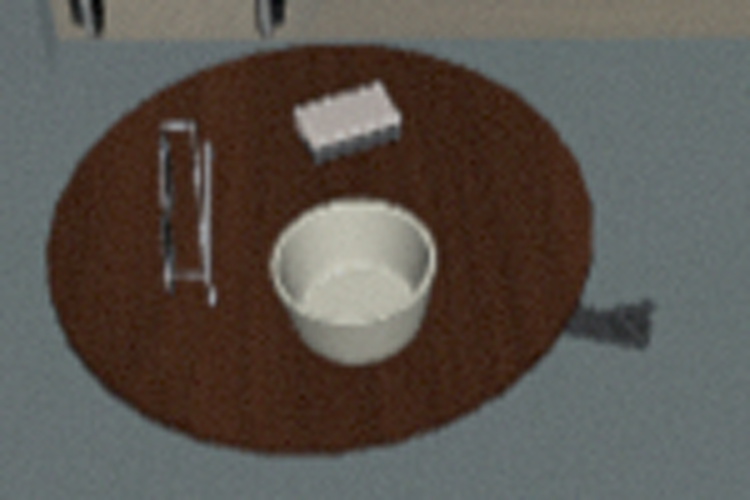

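View pics/s0b.png

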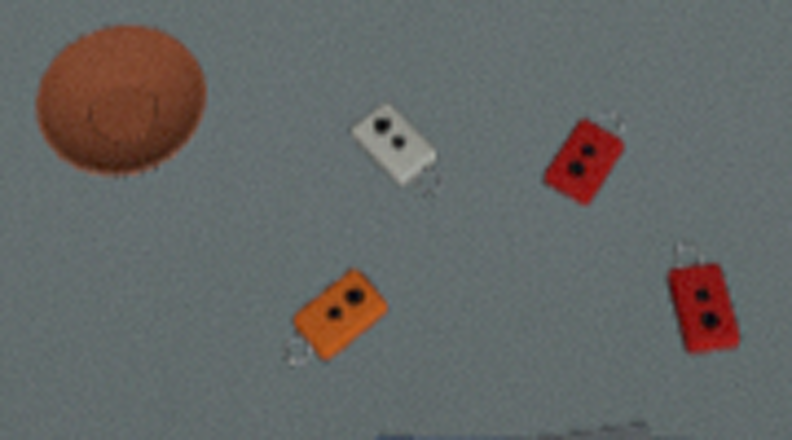

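```bash
cat >> h.py <<'E'
def potmask(im):  # rgb
    a=im.astype(int); return None
def fitell(mask):
    cs,_=cv2.findContours(mask.astype(np.uint8),cv2.RETR_EXTERNAL,cv2.CHAIN_APPROX_NONE)
    c=max(cs,key=cv2.contourArea); return c[:,0].astype(float)
def fitcirc(P):
    from scipy.optimize import least_squares
    f=lambda p:np.hypot(P[:,0]-p[0],P[:,1]-p[1])-p[2]
    s=least_squares(f,[P[:,0].mean(),P[:,1].mean(),.1],loss='soft_l1',f_scale=.002); return s.x, np.sqrt(np.mean(s.fun**2))
E
python3 - <<'E'
from h import *
from workcell import r
c=r.calibration('wrist'); im=cv2.imread('pics/wrist0.png').astype(int); B,G,R=im[...,0],im[...,1],im[...,2]
wood=(R>B+25)&(R<170)
H,W=R.shape
wood[240:,:]=0; wood[:,360:]=0
ct=fitell(cv2.morphologyEx(wood.astype(np.uint8),cv2.MORPH_CLOSE,np.ones((5,5))))
ct=ct[(ct[:,1]<236)]
P=np.array([at(c,u,v,.045)[:2] for u,v in ct]);
m=np.hypot(P[:,0]-.65,P[:,1])>0
x,e=fitcirc(P); print('plate',x,e,len(P))
print('cap',at(c,20+640/3.5,80+459/3.5,.045))
pot=(R>150)&(abs(R-B)<40); m2=np.zeros_like(pot); m2[90:205,100:220]=pot[90:205,100:220]
cp=fitell(m2); P=np.array([at(c,u,v,.095)[:2] for u,v in cp]); h=cv2.convexHull(P.astype(np.float32))[:,0]
y,e=fitcirc(h); print('pot',y,e)
for z in (.01,.018): print('ptr',at(c,43.4,159.4,z))
p=at(c,43.4,159.4,.015)[:2]
cs=r.calibration('side')
for n,(u,v) in dict(fob=(180+396/4.4,270+146/4.4),ring=(180+430/4.4,270+178/4.4),dish=(180+122/4.4,270+100/4.4),pot=(165+354/5,140+262/5),ptr=(165+625/5,140+325/5)).items():
    print(n,at(cs,u,v,{'pot':.095,'ptr':.015}.get(n,.0125)))
a=x[:2]; print('r',np.hypot(*(p-a)),np.degrees(np.arctan2(*(p-a)[::-1])),np.hypot(*(y[:2]-a)),np.degrees(np.arctan2(*(y[:2]-a)[::-1])))
E
```

```text
plate [ 0.58984705 -0.04770597  0.16770681] 0.020210072756512685 547
cap [ 0.59157714 -0.04854813  0.045     ]
pot [0.56480152 0.02808886 0.04765607] 0.00023916701093376676
ptr [0.39668536 0.00462661 0.01      ]
ptr [0.40226363 0.0060466  0.018     ]
fob [0.46616829 0.33944817 0.0125    ]
ring [0.44725113 0.35931027 0.0125    ]
dish [0.62573684 0.31031845 0.0125    ]
pot [0.56165699 0.03287543 0.095     ]
ptr [0.4015932  0.01015182 0.015     ]
r 0.19700021150534358 164.32666581702503 0.07982565493058769 108.28554002802525
```

```bash
cat >> h.py <<'E'
from scipy.spatial.transform import Rotation as Ro
def down(yaw): return (Ro.from_euler('z',yaw)*Ro.from_euler('x',-np.pi/2)).as_quat()
C=np.array([.5907,-.0482])
RR=.155
def rim(th,z): t=np.radians(th); return [C[0]+RR*np.cos(t),C[1]+RR*np.sin(t),z]
def yw(th): return np.radians(th-180)
def ft(r,n=5,dt=.01):
    f=[]
    for _ in range(n): f.append(r.get_ft_force()); r.sleep(dt)
    return np.mean(f,0)
E
python3 - <<'E'
from h import *
from workcell import r
c=r.calibration('side'); s=r.calibration('scene')
print('vase',at(s,152,280,.05),at(c,227,120,.05),'candle',at(s,126,248,.04),at(c,261,122,.04))
t=r.get_time()
r.move_gripper(0.0); print('grip',r.get_opening(),r.get_time()-t)
r.move_straight(rim(190,.16),down(yw(190)),max_speed=.3)
r.move_straight(rim(190,.062),max_speed=.15)
print(r.get_time(),r.get_tool_pos())
F=[]
for _ in range(10): F.append(r.get_ft_force()); r.sleep(.01)
print(np.mean(F,0),np.std(F,0),r.get_time())
E
```

```text
vase [ 0.62984417 -0.3751799   0.05      ] [ 0.61412529 -0.37336791  0.05      ] candle [ 0.49526569 -0.3926557   0.04      ] [ 0.49098273 -0.37339987  0.04      ]
grip -1.1321339863680758e-05 0.7666999999999999
2.65 [ 0.4390791  -0.07533685  0.06280098]
[0.21502165 0.17337082 0.3977698 ] [0.46129965 0.35245147 0.49497072] 2.7333
```

```bash
python3 - <<'E'
from h import *
from workcell import r
r.sleep(.2); print('settled',r.get_tool_pos(),r.get_time())
f0=ft(r,15)
for th in (190,218,246):
    if th!=190:
        r.move_straight(rim(th,.062),down(yw(th)),max_speed=.15)
    p=r.get_tool_pos()
    f0=ft(r,10)
    hit=r.move_straight(rim(th,.034),max_speed=.018,guard=3.5)
    q=r.get_tool_pos(); r.sleep(.05); f=ft(r,15)
    print(th,hit,p[2],q,r.get_tool_pos()[2],f-f0,r.get_time())
    r.move_straight([q[0],q[1],.062],max_speed=.08)
E
```

```text
settled [ 0.43859995 -0.07534326  0.06275099] 2.9333
190 True 0.06238211344818645 [ 0.43781668 -0.07520672  0.04730464] 0.04746851401766222 [-0.92520922 -0.06562864  4.90916869] 4.2083
218 True 0.06125112137106521 [ 0.46842028 -0.14393743  0.04848399] 0.04863802756831443 [-0.57631875 -0.62248384  4.59739819] 6.3083
246 True 0.061171400100138516 [ 0.52763851 -0.19025111  0.04828166] 0.048434673150626474 [-0.43699906 -0.48311092  4.45079339] 8.4083
```

```bash
python3 - <<'E'
from h import *
from workcell import r
for th in (246,190):
    r.move_straight(rim(th,.058),down(yw(th)),max_speed=.2); r.sleep(.1)
    P=[]
    for _ in range(10): P.append(r.get_tool_pos()); r.sleep(.01)
    print(rim(th,.058),np.mean(P,0),np.std(P,0),r.get_time())
q=[ (190,.04739),(218,.04856),(246,.04836)]
A=np.array([[np.cos(np.radians(t)),np.sin(np.radians(t))] for t,_ in q]); b=np.array([z-.045 for _,z in q])
s=np.linalg.lstsq(A,b,rcond=None); print(s[0],A@s[0]-b)
E
```

```text
[np.float64(0.527655820323251), np.float64(-0.18979954593460313), 0.058] [ 0.52745449 -0.18966826  0.05766581] [5.74541977e-05 3.92774848e-05 7.46515748e-05] 9.1667
[np.float64(0.4380547982831078), np.float64(-0.07511546753837423), 0.058] [ 0.43847336 -0.07556837  0.05815047] [4.04532005e-05 1.85846459e-05 3.02731911e-05] 10.475
[-0.00202341 -0.00289185] [ 0.00010484 -0.00018513  0.00010484]
```

```bash
python3 - <<'E'
from h import *
from workcell import r
import json
f0=ft(r,20)
hit=r.move_straight(rim(190,.040),max_speed=.015,guard=6)
r.sleep(.05)
zc=np.mean([r.get_tool_pos()[2] for _ in range(1)])
print(hit,zc,ft(r,10)-f0)
for i in range(10):
    r.move_straight(rim(190,zc),max_speed=.02)
    r.sleep(.03); F=ft(r,8)-f0
    print(round(zc*1e3,3),round(r.get_tool_pos()[2]*1e3,3),F.round(2),round(r.get_time(),2))
    if abs(F[2]-11)<.8: break
    zc+=np.clip((F[2]-11)/20e3*.7,-.0003,.0003)
json.dump(dict(f0=list(f0),zc=zc,th=190),open('st.json','w'))
E
```

```text
True 0.04703809666820637 [-1.85161014 -0.07009116  6.13437643]
47.038 47.328 [-2.6   0.1   5.44] 11.9
46.844 47.203 [-2.65 -0.13  5.77] 12.25
46.66 47.049 [-2.79 -0.06  6.75] 12.6
46.512 46.945 [-3.34 -0.46  7.17] 12.95
46.377 46.842 [-3.42 -0.33  7.23] 13.3
46.245 46.729 [-3.88 -0.23  7.69] 13.65
46.13 46.667 [-4.09 -0.06  7.58] 14.0
46.01 46.55 [-4.   -0.31  8.07] 14.35
45.907 46.473 [-4.06  0.    8.37] 14.7
45.815 46.393 [-4.46 -0.15  8.61] 15.05
```

```bash
cat > drag.py <<'E'
import sys,json
from h import *
from workcell import r
def ang(p): return np.degrees(np.arctan2(p[1]-C[1],p[0]-C[0]))%360
def drag(end,step,Ft=11.2,tmax=20):
    st=json.load(open('st.json')); f0=np.array(st['f0']); zc=st['zc']; th=st['th']; t0=r.get_time()
    s=np.array([-.00202,-.00289]); zp=lambda t:s@[np.cos(np.radians(t)),np.sin(np.radians(t))]
    k=0
    while abs(end-th)>.01 and r.get_time()-t0<tmax:
        n=th+np.clip(end-th,-abs(step),abs(step)) if k>0 else th
        zc+=zp(n)-zp(th); th=n
        r.move_straight(rim(th,zc),down(yw(th)),max_speed=.05)
        F=ft(r,6)-f0; p=r.get_tool_pos(); t=np.radians(th)
        fr=F[0]*np.cos(t)+F[1]*np.sin(t); ftg=-F[0]*np.sin(t)+F[1]*np.cos(t)
        print(f"{th:.1f} act {ang(p):.2f} r {np.hypot(*(p[:2]-C))*1e3:.1f} zc {zc*1e3:.2f} z {p[2]*1e3:.2f} Fz {F[2]:.1f} rad {fr:.1f} tan {ftg:.1f} t {r.get_time():.2f}")
        zc+=np.clip((F[2]-Ft)/3.2e3*.7,-.001,.0015)
        json.dump(dict(f0=list(f0),zc=zc,th=th),open('st.json','w'))
        if np.linalg.norm(F)>14: print('HIGH'); break
        if k==0 and F[2]<9.8: continue
        k+=1
E
python3 - <<'E'
from drag import *
drag(202,2)
E
```

```text
190.0 act 190.11 r 155.1 zc 45.73 z 46.33 Fz 8.8 rad 4.2 tan -0.6 t 15.35
190.0 act 190.13 r 155.2 zc 45.20 z 45.91 Fz 10.4 rad 5.5 tan -0.5 t 15.65
192.0 act 192.04 r 155.2 zc 45.11 z 45.78 Fz 10.9 rad 5.0 tan -2.0 t 15.96Traceback (most recent call last):
  File "<stdin>", line 2, in <module>
  File "drag.py", line 17, in drag
    json.dump(dict(f0=list(f0),zc=zc,th=th),open('st.json','w'))
    ~~~~~~~~~^^^^^^^^^^^^^^^^^^^^^^^^^^^^^^^^^^^^^^^^^^^^^^^^^^^
    for chunk in iterable:
                 ^^^^^^^^
    yield from _iterencode_dict(o, _current_indent_level)
    yield from chunks
    o = _default(o)
    raise TypeError(f'Object of type {o.__class__.__name__} '
                    f'is not JSON serializable')
TypeError: Object of type int64 is not JSON serializable
```

```bash
sed -i "s/zc=zc,th=th)/zc=float(zc),th=float(th))/; s/def drag(/import h\ndef drag(/; s/        if np.linalg.norm/        h.RR=float(np.clip(h.RR+np.clip(fr\/3.2e3*.3,-.0004,.0004),.152,.159))\n        if np.linalg.norm/" drag.py
echo '{}' > /dev/null; python3 - <<'E'
import json,re
s=open('st.json').read(); print(s)
f0=json.loads(s[s.index('['):s.index(']')+1])
json.dump(dict(f0=f0,zc=.04504,th=192.),open('st.json','w'))
from drag import *
drag(222,3)
E
```

```text
{"f0": [-0.022570619668366657, -0.01983950638614225, -0.17419438701221088], "zc": 0.04503895145634266, "th": 
192.0 act 192.02 r 155.2 zc 45.04 z 45.73 Fz 10.9 rad 4.8 tan -2.0 t 16.26
195.0 act 195.12 r 155.2 zc 45.09 z 45.95 Fz 10.7 rad 3.2 tan -2.5 t 16.62
198.0 act 198.21 r 155.2 zc 45.10 z 46.13 Fz 10.3 rad 2.5 tan -2.2 t 16.99
201.0 act 201.28 r 155.2 zc 45.01 z 46.16 Fz 9.9 rad 1.6 tan -2.1 t 17.36
204.0 act 204.35 r 155.2 zc 44.84 z 46.14 Fz 9.9 rad 0.4 tan -1.9 t 17.73
207.0 act 207.43 r 155.2 zc 44.64 z 46.06 Fz 10.5 rad 0.5 tan -2.4 t 18.09
210.0 act 210.47 r 155.2 zc 44.56 z 46.06 Fz 10.3 rad -0.1 tan -2.2 t 18.46
213.0 act 213.51 r 155.2 zc 44.43 z 45.97 Fz 10.5 rad -0.7 tan -1.7 t 18.82
216.0 act 216.54 r 155.2 zc 44.35 z 45.95 Fz 10.0 rad -0.7 tan -1.9 t 19.19
219.0 act 219.57 r 155.2 zc 44.14 z 45.80 Fz 10.6 rad -0.4 tan -2.0 t 19.56
222.0 act 222.58 r 155.2 zc 44.06 z 45.73 Fz 10.6 rad -1.2 tan -2.3 t 19.93
```

```bash
python3 - <<'E'
from workcell import r
import cv2
im=r.grab_frame('side'); cv2.imwrite('pics/side1.png',im[:,:,::-1])
cv2.imwrite('pics/side1a.png',cv2.resize(im[130:250,155:335,::-1],None,fx=4.4,fy=4.4,interpolation=cv2.INTER_CUBIC))
E
```

```text
(no output)
```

View pics/side1a.png

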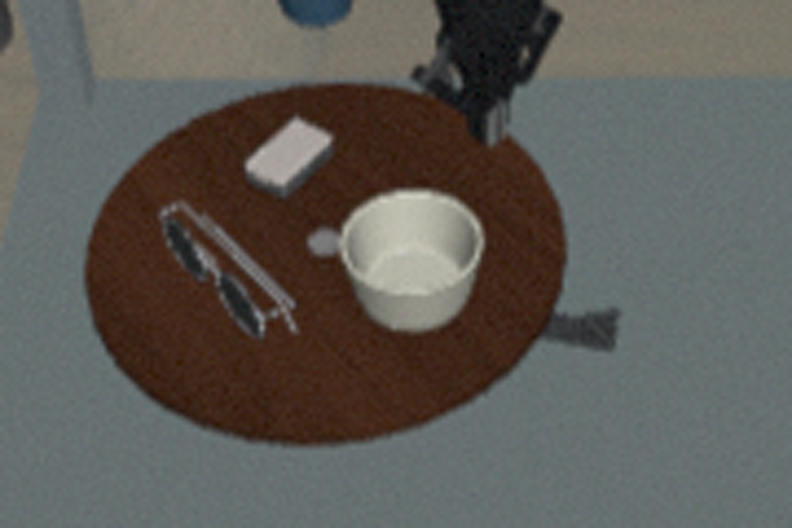

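```bash
python3 - <<'E'
from h import *
from workcell import r
c=r.calibration('side')
p=at(c,155+412/4.4,130+246/4.4,.095); print(p)
for b in ([0,0],[.0031,-.0048]):
    q=p[:2]+b-C; print(np.hypot(*q),np.degrees(np.arctan2(q[1],q[0])))
x=at(c,155+592/4.4,130+328/4.4,.015); print(x)
E
```

```text
[0.52532664 0.00683665 0.095     ]
0.0854558901960476 139.9065784280206
0.08001057729676862 141.1064721333401
[0.40289377 0.0082846  0.015     ]
```

```bash
python3 - <<'E'
import h; h.RR=.1543
from drag import *
drag(245.5,3)
p=r.get_tool_pos()
r.move_straight([p[0],p[1],.075],max_speed=.1)
r.move_straight([p[0],p[1],.2],max_speed=.3)
im=r.grab_frame('side'); cv2.imwrite('pics/side2.png',im[:,:,::-1])
cv2.imwrite('pics/side2a.png',cv2.resize(im[130:250,155:335,::-1],None,fx=4.4,fy=4.4,interpolation=cv2.INTER_CUBIC))
print(r.get_time())
E
```

```text
222.0 act 222.61 r 154.5 zc 43.92 z 45.64 Fz 11.8 rad 4.7 tan -1.9 t 20.27
225.0 act 225.59 r 154.5 zc 44.08 z 45.72 Fz 10.7 rad 1.7 tan -1.5 t 20.63
228.0 act 228.61 r 154.6 zc 44.00 z 45.67 Fz 10.7 rad 0.4 tan -1.8 t 20.99
231.0 act 231.60 r 154.6 zc 43.92 z 45.57 Fz 10.3 rad -0.3 tan -1.8 t 21.35
234.0 act 234.61 r 154.6 zc 43.73 z 45.44 Fz 10.7 rad -0.0 tan -2.1 t 21.71
237.0 act 237.61 r 154.6 zc 43.61 z 45.32 Fz 10.4 rad -0.9 tan -1.6 t 22.07
240.0 act 240.60 r 154.6 zc 43.43 z 45.13 Fz 10.1 rad -0.6 tan -1.8 t 22.43
243.0 act 243.60 r 154.6 zc 43.16 z 44.91 Fz 10.8 rad -0.6 tan -1.5 t 22.78
245.5 act 246.08 r 154.7 zc 43.05 z 44.80 Fz 10.7 rad -1.0 tan -1.6 t 23.12
24.2
```

View pics/side2a.png

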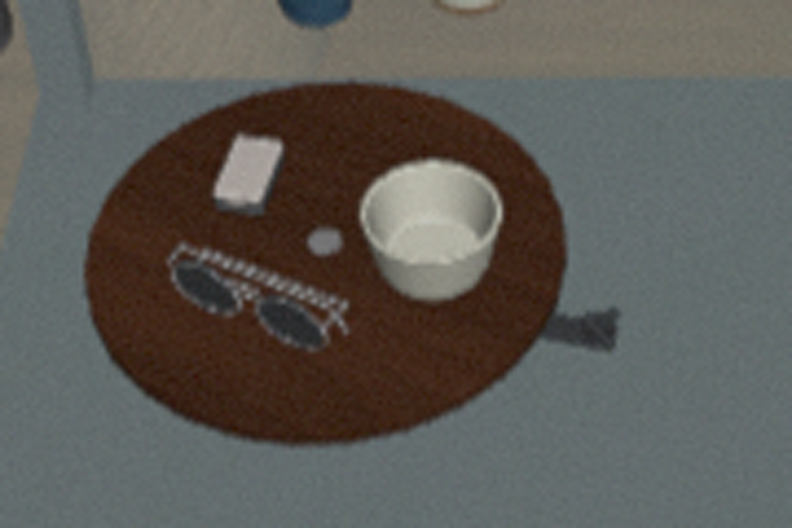

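```bash
python3 - <<'E'
from h import *
from workcell import r
c=r.calibration('side')
p=at(c,155+431/4.4,130+213/4.4,.095); print(p)
for b in ([0,0],[.0031,-.0048]):
    q=p[:2]+b-C; print(np.hypot(*q),np.degrees(np.arctan2(q[1],q[0])))
r.move_straight([.5,.06,.27],down(0),max_speed=.4)
cc=r.calibration('wrist'); im=r.grab_frame('wrist'); cv2.imwrite('pics/wrist2.png',im[:,:,::-1]); np.savez('c2.npz',**cc)
print(r.get_time())
E
```

```text
[ 0.51324266 -0.02435471  0.095     ]
0.08104466768958377 162.88898283770132
0.07675765629766983 165.63356601910672
25.7083
```

View pics/wrist2.png

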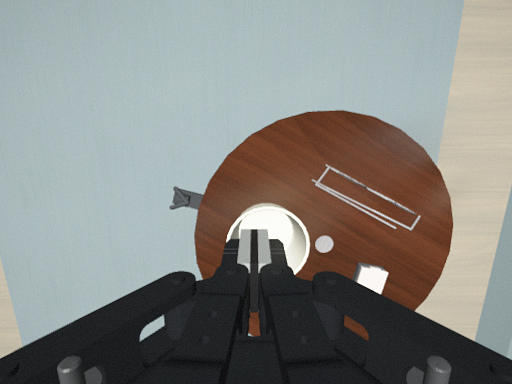

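```bash
python3 - <<'E'
from h import *
c=dict(np.load('c2.npz')); im=cv2.imread('pics/wrist2.png').astype(int); B,G,R=im[...,0],im[...,1],im[...,2]
pot=((R>130)&(abs(R-B)<45)); m=np.zeros_like(pot); m[195:275,220:314]=pot[195:275,220:314]
h=cv2.convexHull(fitell(m).astype(np.float32))[:,0]; h=h[(h[:,1]<238)|(h[:,0]>298)&(h[:,1]<262)]
P=np.array([at(c,u,v,.095)[:2] for u,v in h]); 
from scipy.optimize import least_squares
s=least_squares(lambda p:np.hypot(P[:,0]-p[0],P[:,1]-p[1])-.0478,P.mean(0),loss='soft_l1',f_scale=.001); print(len(P),s.x,np.abs(s.fun).max())
pot=s.x
wood=((R>B+20)&(R<170)).astype(np.uint8); 
ct=fitell(cv2.morphologyEx(wood,cv2.MORPH_CLOSE,np.ones((5,5)))); ct=ct[(ct[:,1]<225)|((ct[:,0]>430)&(ct[:,1]<280))]
P=np.array([at(c,u,v,.045)[:2] for u,v in ct]); x,e=fitcirc(P); print('plate',x,e)
print('cap',at(c,324,244,.045))
for a in (C,x[:2]):
  for pt in ((181,198),(183,198.5)):
    p=at(c,*pt,.015)[:2]
    print(p,np.hypot(*(p-a)),np.degrees(np.arctan2(*(p-a)[::-1])),'pot',np.hypot(*(pot-a)),np.degrees(np.arctan2(*(pot-a)[::-1])))
cv2.imwrite('pics/w2a.png',cv2.resize(cv2.imread('pics/wrist2.png')[180:280,160:340],None,fx=4.4,fy=4.4,interpolation=cv2.INTER_CUBIC))
E
```

```text
20 [ 0.51533861 -0.02439971] 0.0021239891798979227
plate [ 0.5908956  -0.04534463  0.16562746] 0.033001119792023095
cap [ 0.59178007 -0.04845241  0.045     ]
[0.40058066 0.00527604] 0.19749695956554816 164.28997123571966 pot 0.07903033361018691 162.47307905395584
[0.403256   0.00456628] 0.194729388044019 164.2778633947076 pot 0.07903033361018691 162.47307905395584
[0.40058066 0.00527604] 0.19693204092854086 165.1051218486007 pot 0.07840631151907304 164.5062595280294
[0.403256   0.00456628] 0.1941641597223405 165.10459858632345 pot 0.07840631151907304 164.5062595280294
```

View pics/w2a.png

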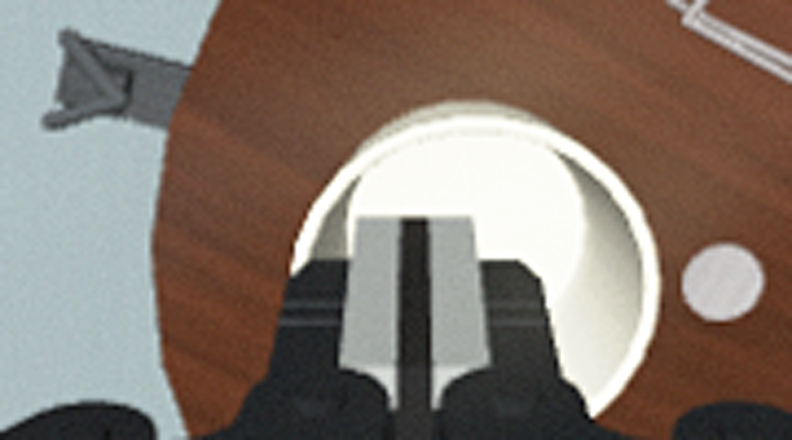

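```bash
python3 - <<'E'
from h import *
from workcell import r
r.move_gripper(0.085)
r.move_straight([.466,.29,.2],down(0),max_speed=.45)
cc=r.calibration('wrist'); im=r.grab_frame('wrist'); cv2.imwrite('pics/wrist3.png',im[:,:,::-1]); np.savez('c3.npz',**cc)
print(r.get_time(), proj(cc,[.466,.339,.0125]))
E
```

```text
27.2333 [[253.99985492 123.64192935]]
```

View pics/wrist3.png

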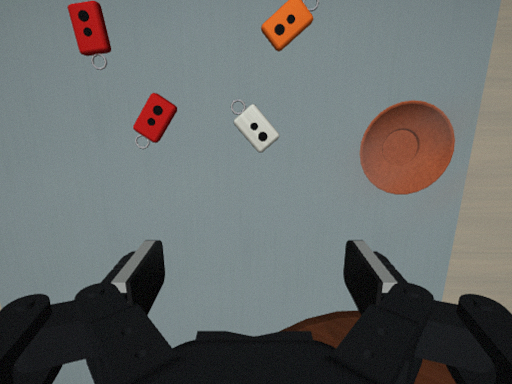

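```bash
python3 - <<'E'
from h import *
from workcell import r
c=dict(np.load('c3.npz')); im=cv2.imread('pics/wrist3.png').astype(int); B,G,R=im[...,0],im[...,1],im[...,2]
m=((R>185)&(abs(R-B)<40)).astype(np.uint8); k=np.zeros_like(m); k[95:160,225:290]=m[95:160,225:290]
k=cv2.morphologyEx(k,cv2.MORPH_OPEN,np.ones((3,3))); ct=fitell(k)
P=np.array([at(c,u,v,.011)[:2] for u,v in ct]).astype(np.float32)*1000
rect=cv2.minAreaRect(P); print(rect); b=cv2.boxPoints(rect)
e=[b[1]-b[0],b[2]-b[1]]; L=max(e,key=np.linalg.norm); ring=at(c,238,107,.005)[:2]*1000
ctr=np.array(rect[0]); L=L/np.linalg.norm(L)
if L@(ctr-ring)<0: L=-L
a=np.arctan2(L[1],L[0]); print('fob x dir',np.degrees(a),'ring',ring-ctr)
yaw=a+np.pi/2
yaw=(yaw+np.pi/2)%np.pi-np.pi/2
print('yaw',np.degrees(yaw))
f=ctr/1000
r.move_gripper(.052,squeeze=30)
r.move_to([f[0],f[1],.08],down(yaw))
print(r.get_qpos(),r.get_tool_pos(),r.get_time())
hit=r.move_straight([f[0],f[1],.022],max_speed=.12,guard=10)
print(hit,r.get_tool_pos())
if not hit:
    hit=r.move_straight([f[0],f[1],.001],max_speed=.04,guard=6)
    print(hit,r.get_tool_pos(),r.get_opening(),r.get_time())
np.savez('fob.npz',f=f,yaw=yaw)
cv2.imwrite('pics/w4.png',r.grab_frame('wrist')[:,:,::-1]); cv2.imwrite('pics/s4.png',cv2.resize(r.grab_frame('side')[230:360,180:360,::-1],None,fx=4,fy=4))
E
```

```text
((468.2439270019531, 335.5314636230469), (25.325571060180664, 41.85297393798828), 41.68024826049805)
fob x dir -48.319714 ring [-19.31140946  20.30377337]
yaw 41.68028
[ 4.24867248e-01  2.59614706e-01  1.84074856e+00 -1.42613351e-04
  1.04048145e+00 -3.00834742e-01] [0.46873489 0.33561998 0.08056501] 28.325
False [0.46897024 0.33573748 0.02286485]
False [0.46823351 0.3355488  0.00088003] 0.052056672611859325 29.6333
```

View pics/w4.png

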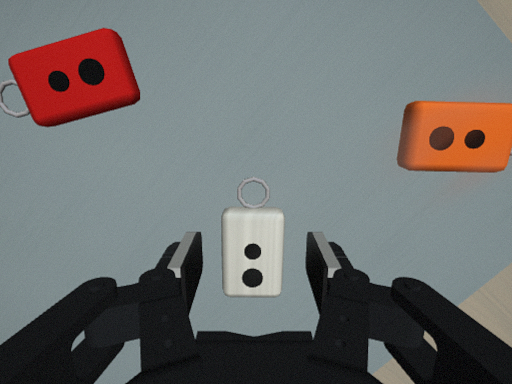

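View pics/s4.png

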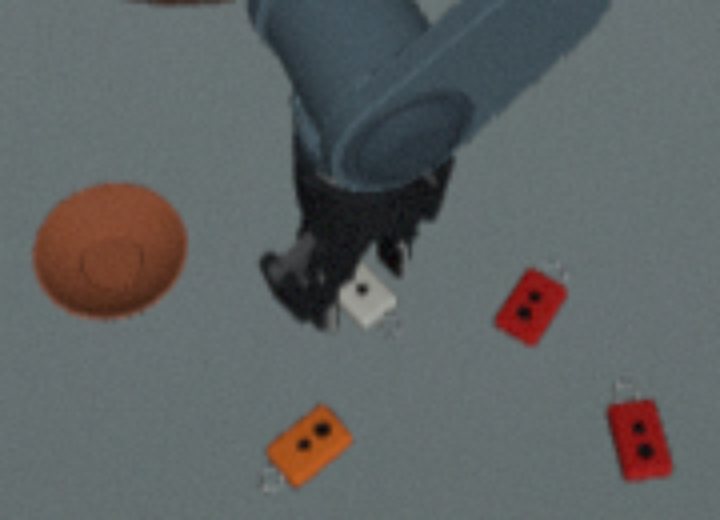

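```bash
python3 - <<'E'
from h import *
from workcell import r
d=np.load('fob.npz'); f=d['f']; yaw=float(d['yaw'])
r.move_gripper(.0,squeeze=35); print(r.get_opening(),r.get_tool_pos(),r.get_ft_force())
r.move_straight([f[0],f[1],.13],max_speed=.12); print(r.get_opening(),r.get_time())
cv2.imwrite('pics/w5.png',r.grab_frame('wrist')[:,:,::-1])
E
```

```text
0.029192471887584105 [0.46862736 0.33573547 0.00145099] [-0.26917818 -0.01945662  1.3721473 ]
0.028718707462023037 31.2833
```

View pics/w5.png

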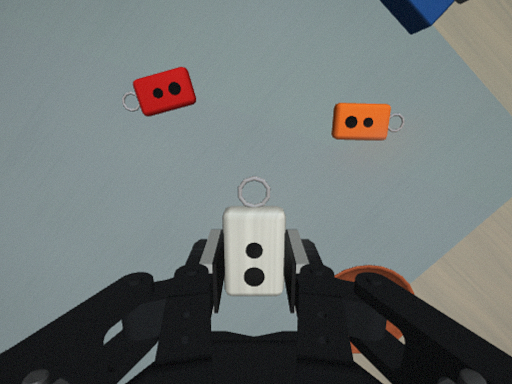

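```bash
python3 - <<'E'
from h import *
from workcell import r
yaw=float(np.load('fob.npz')['yaw'])
r.move_straight([.515,-.0255,.135],max_speed=.2); print(r.get_opening(),r.get_tool_pos(),r.get_time())
c=r.calibration('wrist'); np.savez('c6.npz',**c)
cv2.imwrite('pics/w6.png',r.grab_frame('wrist')[:,:,::-1])
cv2.imwrite('pics/s6.png',cv2.resize(r.grab_frame('side')[110:240,155:335,::-1],None,fx=4.4,fy=4.4,interpolation=cv2.INTER_CUBIC))
E
```

```text
0.02873468375644464 [ 0.51484799 -0.02486232  0.13489914] 33.3
```

View pics/w6.png

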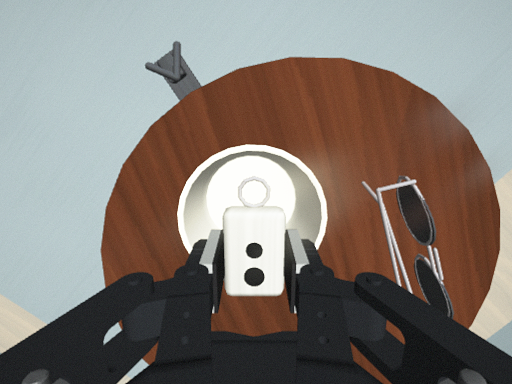

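View pics/s6.png

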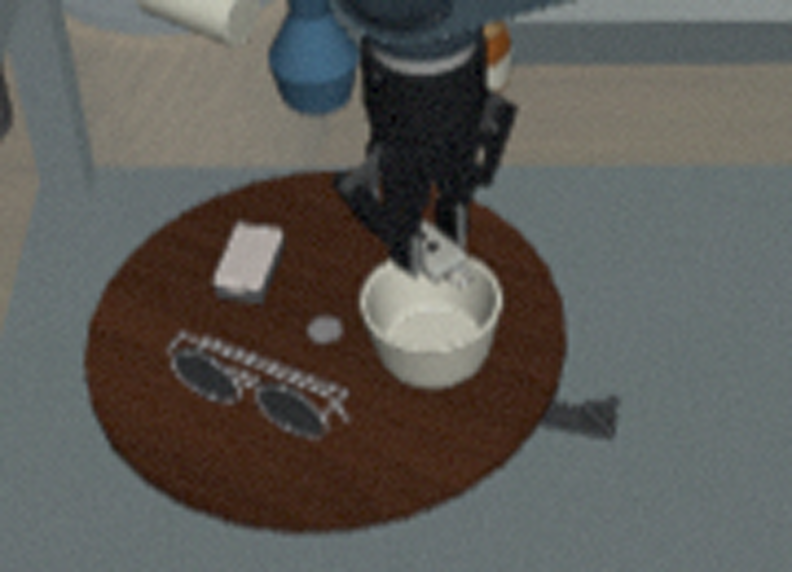

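```bash
python3 - <<'E'
from h import *
c=dict(np.load('c6.npz')); im=cv2.imread('pics/w6.png')
B,G,R=[im[...,i].astype(int) for i in range(3)]
pot=((R>150)&(abs(R-B)<45)); m=np.zeros_like(pot); m[135:235,165:340]=pot[135:235,165:340]
h=cv2.convexHull(fitell(m).astype(np.float32))[:,0]; h=h[(h[:,1]<225)]
P=np.array([at(c,u,v,.0955)[:2] for u,v in h])
from scipy.optimize import least_squares
s=least_squares(lambda p:np.hypot(P[:,0]-p[0],P[:,1]-p[1])-.0478,P.mean(0),loss='soft_l1',f_scale=.001); print(s.x,np.abs(s.fun).max())
q=s.x-C; print(np.hypot(*q),np.degrees(np.arctan2(q[1],q[0])))
t=np.linspace(0,2*np.pi,90)
for ctr,col in ((s.x,(0,0,255)),):
    for p in proj(c,np.c_[ctr[0]+.048*np.cos(t),ctr[1]+.048*np.sin(t),0*t+.0955]): cv2.circle(im,tuple(p.astype(int)),1,col,-1)
pt=at(c,172,65,.016)[:2]; d=pt-C; print('ptr',pt,np.hypot(*d),np.degrees(np.arctan2(d[1],d[0])))
cv2.imwrite('pics/w6b.png',im)
E
```

```text
[ 0.51506888 -0.02703721] 0.0003396032302812185
0.07853617226727143 164.36753474162478
ptr [0.40028722 0.00518536] 0.19775496154378444 164.33828462770705
```

View pics/w6b.png

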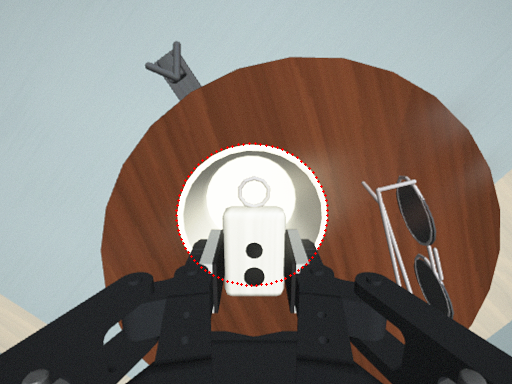

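Fit is excellent: the pot sits at 164.4° against the pointer's 164.3°, with its centre at (0.515, -0.027). I'll lower the fob and release it.

```bash
python3 - <<'E'
from h import *
from workcell import r
x,y=.5151,-.0270
r.move_straight([x,y,.11],max_speed=.1)
hit=r.move_straight([x,y,.071],max_speed=.06,guard=4)
print(hit,r.get_tool_pos(),r.get_time(),r.get_ft_force())
if hit: raise SystemExit
r.move_gripper(.040); r.sleep(.1); print(r.get_opening(),r.get_ft_force())
hit=r.move_straight([x,y,.13],max_speed=.1); print(r.get_tool_pos())
r.move_straight([x-.05,y,.25],max_speed=.3)
print(r.get_time())
cv2.imwrite('pics/s7.png',cv2.resize(r.grab_frame('side')[110:240,155:335,::-1],None,fx=4.4,fy=4.4,interpolation=cv2.INTER_CUBIC))
cv2.imwrite('pics/w7.png',r.grab_frame('wrist')[:,:,::-1])
E
```

```text
False [ 0.51533247 -0.02708607  0.07114622] 34.6 [-0.21013337  0.54309078 -0.41998108]
0.04008734101654363 [-0.11175836 -0.4859297   0.23148567]
[ 0.51468639 -0.02687975  0.12953416]
36.2917
```

View pics/s7.png

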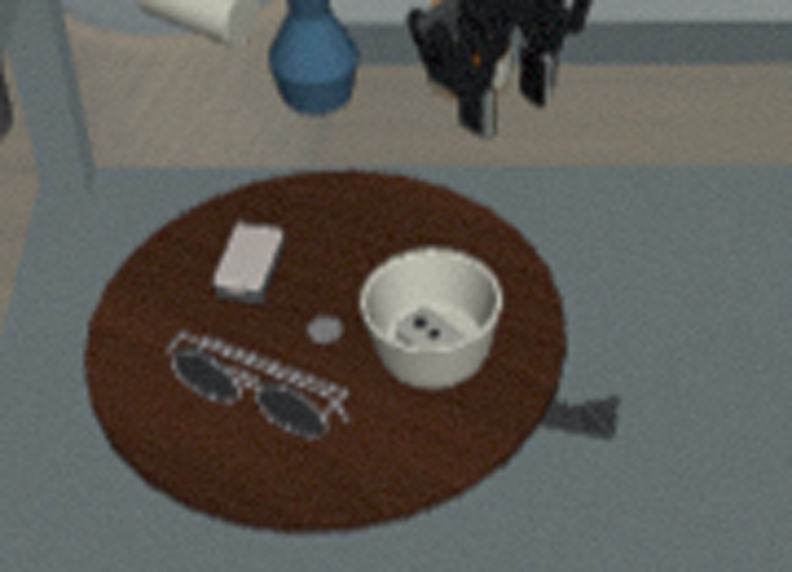

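View pics/w7.png

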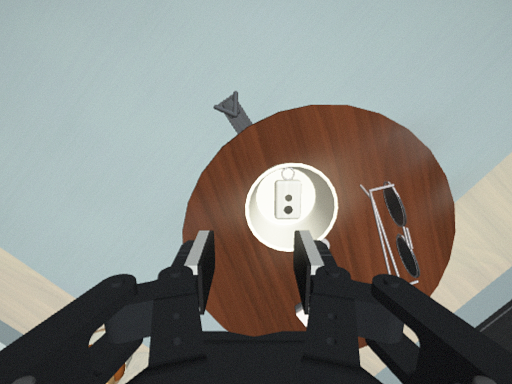

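The fob lies flat on the pot floor, around pixel (288,200) in the wrist view. The pot is upright behind the pointer, and the gripper is clear.

```bash
python3 - <<'E'
from workcell import r
r.sleep(.3); r.job_done(); print(r.get_time())
E
```

```text
the job is handed in; nothing more can be done
the job is handed in; nothing more can be done
```

The white pot now stands behind the pointer with the silver key fob released inside it. I handed the job in at about 37 s of the 72 s allowed; no verdict is reported.

- **Turning the plate:** I felt the rim height at three points. I then dragged the rim about 56° anticlockwise with a shut fingertip, pressing down about 10–12 N. The highest total I logged was about 13 N, read between steps rather than continuously, and there was no visible slip.
- **Pot position:** Before the fob was lowered, the last wrist picture put the pot at 164.4° and the pointer at 164.3° about the axis. That is a small fraction of the 14 mm allowed.
- **Fob:** I gripped it across its 30 mm width and let it go with its centre at roughly z = 0.077 m. The final pictures show it lying flat on the pot floor, close to the pot's centre.
- **Other things:** In the last views the pot is upright and the mint tin, sunglasses and vase look undisturbed. I did not measure the tin, sunglasses, vase, candle or dish again at the end.

Two checks disagreed slightly:

- **Camera offset:** The side camera differed from the wrist camera by about 3–5 mm. I went by the wrist camera.
- **Plate-edge fit:** My circle fit to the plate's edge was noisy. I took the axis from the white centre cap and that fit together; the resulting 197 mm to the pointer and 79–80 mm to the pot agree with the given dimensions.

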